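# Pin the travel case shut

## Task

Take the C-shaped steel locking pin by its upright tab and press the travel case's sprung lid down with it. Then feel for the steel staple that comes up through the lid's slot and swing the pin's curved end through the staple, well out beyond it, so that the pin alone keeps the lid closed when you let go. Leave the mirror, the cup and the hair-tie bin where they are.

Things in the scene. Friction and masses are not known exactly. Their poses are not given: they have to be found in the camera images.
- case: Base of the grey plastic travel case, 170 (x) x 240 (y) x 70 mm high, fixed to the vanity. Origin: centre of its underside; x points from its front (nearest the robot) to the hinge at its back, y along its width, z up. The hinge axis lies at x = +85 mm, z = 70 mm, along y.
- ledge_mid (a point): Middle of a ledge in the case (case x -45, y 0, z 60 mm); case axes. A rigid steel staple (upright inverted U, the eye for the pin) stands on it: exactly on this line in x, but anywhere from -22 to +22 mm along y, different each time and NOT reported: find it by touch, e.g. sliding the pin sideways along the lid against a post, or by looking.
- lid_slot (a point): Centre of the lid's slot (12 x 70 mm, long along y), on its top face, 130 mm from the hinge axis, 40 mm from the front edge. Lid axes: x to the hinge, z out of the top. The staple comes up through it: posts 4 mm wide in y, 13 mm clear between, 5 mm deep in x. Lid closed: opening 11 mm high above the lid's top, bar 5 mm thick over it. The pin goes through along x, either way.
- lid (a joint): Angle (rad) of the flat grey lid, 170 x 240 x 8 mm, top face 78 mm above the vanity when closed. 0 = closed (hard stop), grows as it opens, 1.3 = fully open. A spring in the hinge lifts it: left free it rises to about 0.95; about 5 N at the slot holds it closed. Pinned, it may ride up about 0.03 until the pin bears on the staple.
- pin_tab (a point): Middle of the pin's upright grey tab where it is grasped, 40 mm above the pin's underside. Tab 8 mm thick (pin x), 24 mm wide (pin y), top 59 mm above the underside. The loose pin (about 50 g) lies flat on the vanity left or right of the case. Axes are the pin's, z up; the centre of its C lies 28 mm from the tab along +x.
- pin_c (a point): Centre of the pin's C, 3.5 mm above its underside; pin axes. The C is 7 mm round steel wire, centre-line radius 28 mm. About this centre the wire runs from the free tip at 0 deg (+x) clockwise seen from above, past -90 deg (-y) and the tab (180 deg), to a tail at 135 deg; the gap is 0 to +135 deg. Turning the pin counter-clockwise from above drives the tip forward along its arc.
- pin_tip (a point): Free tip of the pin, the centre of its round end, 3.5 mm above the underside, 28 mm from the C's centre along the pin's +x. Axes are the pin's.
- cup: White ceramic toothbrush cup, 70 mm wide, 100 mm tall, loose; origin at the centre of its foot. A bystander; stands on the other side of the case from the pin.
- mirror: Round mirror (130 mm) on a chrome stand, 230 mm tall, loose, back right; origin at the centre of its 110 mm foot. A bystander.
- bin: White bin of hair ties, 100 x 130 x 60 mm, loose, back left; origin at the centre of its underside. A bystander.

How it is judged:
By the outcome, as a careful person would: the job done as asked, in the order asked, and still so for the second after the job is handed in, with the robot touching nothing.
It also fails if it takes over 72 s, if anything falls off the work surface, if the arm or the gripper's body presses on something with over 40 N, if the wrist force passes 120 N, or if a joint passes its speed limit or range.

## Robot

A 6-joint arm with a two-finger parallel gripper is mounted at the origin on the work surface. World frame = base frame: x ahead of the robot, y to its left, z up, the work surface at z = 0. Lengths are in m, angles in rad, forces in N, time in s.
With the tool pointing down it reaches from about 0.225 to 0.875 m from the base axis. Payload 3.4 kg.
Tool frame: the origin (TCP) lies at the very end of the fingers, on their centre line; the grasp point (between the pads) lies 19 mm behind it; z points along the fingers, y is the direction in which the jaws open and shut (so a half turn about z gives the same grasp; the last joint's range is limited). The gripper opens to 85 mm and grips with 20 to 120 N. Pads are 22 mm wide; open, the fingers measure 114 mm over their backs; the gripper's body (76 mm by 85 mm) begins 54 mm behind the grasp point. The pads swing forward as they close: fully open they stand 13 mm farther back than shut.
Start: joints at [1.172, 0.276, 1.505, -0, 1.361, -0.121], TCP at [0.158, 0.553, 0.21] pointing down, gripper open.
Joint ranges: [-2.89, 2.89], [-0.75, 2.08], [0.22, 2.7], [-1.18, 4.32], [0.11, 2.71], [-2.7, 2.7]. Speed limits (rad/s): [2.57, 2.57, 3.14, 3.14, 3.14, 3.14].

## Interface

Orientations are given as a unit quaternion [w, x, y, z].
In Python, from rig import get_state, get_image, camera_model, sign_off gives the robot as it stands. The module is installed in compiled form; this text tells all that it offers.
- The arm moves only by the tool drive_tool, never from a script. Its argument "motion" is text: rows parted by semicolons, each of 7 numbers parted by spaces: the turn, a rotation vector about the tool's x, y, z in degrees, then the shift along the tool's x, y, z in m, then the opening in per cent of the stroke, from 0 (shut) to 100 (fully open). In form: wx wy wz tx ty tz hand; .... A call has 1 to 12 rows; each row shifts and turns the pose as measured when the row begins, along the tool's axes as they then stand; what a row does not reach is not made up. A row lasts 1/8 s, in which the tool goes at most 62.5 mm and 10.7 degrees, less where a joint would pass 70% of its speed; a pose out of reach is approached as far as the arm can. A call is refused whole if a number of a shift passes 0.0625 or a number of a turn 10.7, either way. A call with a gripper value outside its range is refused whole. The fingers move at their own pace and stop on an object; "newtons" is the grip in N (left out, the last holds). Time passes only in rows, so rows that do not move let the fingers close. It gives the time, the measured TCP pose, the force and the opening at its end, in the units of the state.
- get_state(): the state, without advancing time (a new reading comes with each control period).
- get_image(name): name is "scene" or "top"; returns (picture, depth): 384x512x3 uint8, red, green, blue; 384x512 float32, m along the optical axis (not along the pixel's ray), 0 where there is no reading.
- camera_model(name): a dict with "camera_matrix" (3x3 intrinsics, pixels), "D" ([k1, k2, p1, p2, k3] as OpenCV has them; the pictures are not rectified), "cam_to_world" (4x4, takes a point from camera to world coordinates). Camera axes: x right, y up, looking along -z (the intrinsics and any distortion apply to the point x, -y, -z); pixel columns grow to the right and rows downward; lengths in m; the calibration is good to about 2 mm. A picture is of the moment at which its call begins. camera_model takes no time and is no camera call.
- sign_off(): hands the job in, once; it reports no verdict.
The state is a dict: "clock": time; "qpos": joint angles; "qd": joint speeds; "effort": joint torques, N m; "position": TCP position; "ee_rot": TCP orientation; "contact_force": force on the tool from outside, world axes, zero at the start; "moment": the same for the moment, N m; "width": finger opening in m.
Only numpy, scipy, OpenCV 4.12 (cv2) and the standard library are available. Lean on these libraries where they do the work, as an engineer would, in place of code of your own. Each camera call takes 0.05 s, during which the arm holds its last target.

## Working session

There is one attempt and no reset: what is moved stays moved. The work goes in short steps, Python scripts to look and compute and a tool call to move; the robot and the scene stay as the last step left them, time stands still between calls to the robot, and variables do not carry over. Pictures are saved under pics/ and viewed, and the job is handed in when it is done.

Besides the shell and the picture viewer there is one more tool, called after "Request:" by a JSON object that holds its "fn" and its "kwargs". drive_tool: Moves the arm, as the interface text tells. Its arguments: {"type":"object","properties":{"motion":{"type":"string"},"newtons":{"type":"number"}},"required":["motion"]}

```bash
mkdir -p pics
cat > h.py <<'E'
import numpy as np, cv2
from rig import get_state, get_image, camera_model, sign_off
def snap(n,fn):
    im,d=get_image(n); cv2.imwrite('pics/'+fn+'.png',im[:,:,::-1]); np.savez('pics/'+fn+'.npz',im=im,d=d); return im,d
def ray(n,uv):
    m=camera_model(n); K=np.array(m['camera_matrix'],float); D=np.array(m['D'],float); T=np.array(m['cam_to_world'])
    p=cv2.undistortPoints(np.array(uv,float).reshape(-1,1,2),K,D).reshape(-1,2)
    d=np.c_[p[:,0],-p[:,1],-np.ones(len(p))]
    return T[:3,3],d@T[:3,:3].T,d,T
def onplane(n,uv,z):
    o,d,_,_=ray(n,uv); return o+d*((z-o[2])/d[:,2])[:,None]
def bydepth(n,uv,dep):
    o,d,_,_=ray(n,uv); return o+d*np.array(dep,float).reshape(-1,1)
def cloud(n,dep):
    v,u=np.mgrid[0:384,0:512]; P=bydepth(n,np.c_[u.ravel(),v.ravel()],dep.ravel()); P[dep.ravel()<=0]=np.nan
    return P.reshape(384,512,3)
def proj(n,P):
    m=camera_model(n); K=np.array(m['camera_matrix'],float); D=np.array(m['D'],float); T=np.array(m['cam_to_world'])
    c=(np.atleast_2d(P)-T[:3,3])@T[:3,:3]; c=c*[1,-1,-1]
    return cv2.projectPoints(c,np.zeros(3),np.zeros(3),K,D)[0].reshape(-1,2)
E
python3 - <<'E'
from h import *
for n in('scene','top'):
    snap(n,n+'0'); print(n,np.round(camera_model(n)['cam_to_world'],3).tolist())
print(get_state())
E
```

```text
scene [[0.273, -0.791, 0.548, 1.085], [0.962, 0.231, -0.146, -0.124], [-0.011, 0.567, 0.824, 0.858], [0.0, 0.0, 0.0, 1.0]]
top [[-0.021, 0.989, -0.147, 0.43], [-1.0, -0.022, -0.0, 0.014], [-0.003, 0.147, 0.989, 1.016], [0.0, 0.0, 0.0, 1.0]]
{'clock': 0.1, 'qpos': array([ 1.17202479e+00,  2.76526081e-01,  1.50602545e+00,  2.44028241e-05,
        1.36070780e+00, -1.21008391e-01]), 'qd': array([ 0.00036873, -0.00084347, -0.00445747, -0.00032363,  0.00052552,
        0.00143735]), 'effort': array([ 2.34574676e-03, -4.17701375e+01, -2.46405065e+01, -3.87772673e-05,
        5.62395144e-03,  4.86076510e-05]), 'position': array([0.15746682, 0.55248104, 0.20962194]), 'ee_rot': array([-2.25676541e-04,  1.38438024e-01,  9.90370748e-01, -8.02286430e-04]), 'contact_force': array([ 0.14749542, -0.33590581, -0.1996    ]), 'moment': array([ 0.05245139, -0.00245052, -0.01683293]), 'width': 0.08521544971949747}
```

View pics/scene0.png

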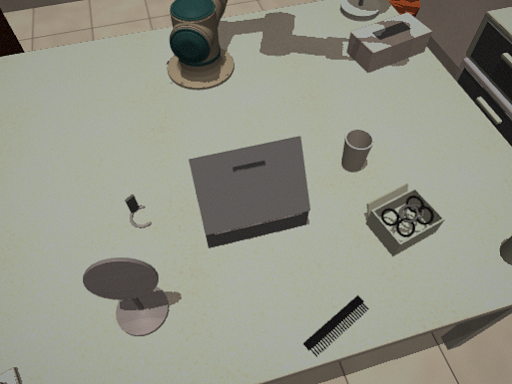

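View pics/top0.png

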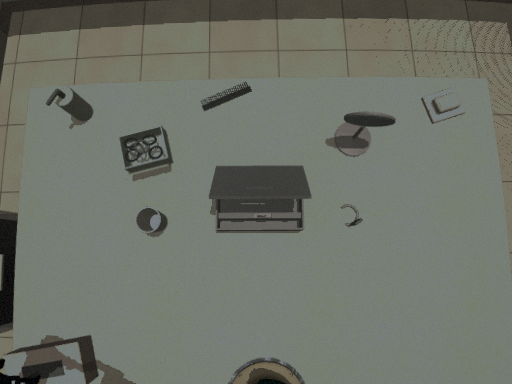

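The scene view shows the half-open lid with its slot near (249,166), and the pin at (138,213). In the top view the case front is near row 230, the pin is at (350,215), the cup at (150,221), the mirror at (355,135) and the bin at (146,150). There is a bright mark, likely the staple, near (262,216). I'll enlarge both.

Run:
```python
from h import *
t=np.load('pics/top0.npz'); s=np.load('pics/scene0.npz')
a=t['im'][155:240,200:320]; b=t['im'][195:235,325:375]; c=s['im'][185:235,110:165]
f=lambda x,k:cv2.resize(np.clip(x.astype(float)*1.8,0,255).astype(np.uint8),None,fx=k,fy=k,interpolation=cv2.INTER_NEAREST)[:,:,::-1]
cv2.imwrite('pics/z1.png',f(a,6)); 
B=f(b,8);C=f(c,7); o=np.zeros((400,800,3),np.uint8); o[:B.shape[0],:400]=B[:, :400]; o[:C.shape[0],400:400+C.shape[1]]=C; cv2.imwrite('pics/z2.png',o)
P=cloud('top',t['d']); S=cloud('scene',s['d'])
for n,Q in(('top',P),('scene',S)):
    m=np.abs(Q[:,:,2])<.03; print(n,np.nanmedian(Q[:,:,2][m]))
np.set_printoptions(precision=3,suppress=True,linewidth=150)
for uv in[(262,216),(217,230),(303,230),(215,198),(304,198),(260,190),(260,168),(245,222)]: print(uv,P[uv[1],uv[0]])
print(P[210:224:1,262])
```

```text
top -0.0007283148712620147
scene 0.00010421973408147878
(262, 216) [0.509 0.    0.063]
(217, 230) [0.475 0.126 0.044]
(303, 230) [ 0.471 -0.119 -0.001]
(215, 198) [0.542 0.112 0.204]
(304, 198) [ 0.538 -0.097  0.203]
(260, 190) [0.561 0.005 0.189]
(260, 168) [0.637 0.003 0.09 ]
(245, 222) [0.498 0.049 0.001]
[[ 0.532 -0.001  0.005]
 [ 0.529 -0.001  0.003]
 [ 0.521 -0.     0.059]
 [ 0.515  0.001  0.094]
 [ 0.512  0.001  0.096]
 [ 0.512  0.     0.063]
 [ 0.509  0.     0.063]
 [ 0.507  0.     0.062]
 [ 0.505  0.     0.053]
 [ 0.505 -0.     0.017]
 [ 0.503 -0.     0.005]
 [ 0.5   -0.     0.005]
 [ 0.497 -0.     0.003]
 [ 0.494 -0.     0.004]]
```

View pics/z1.png

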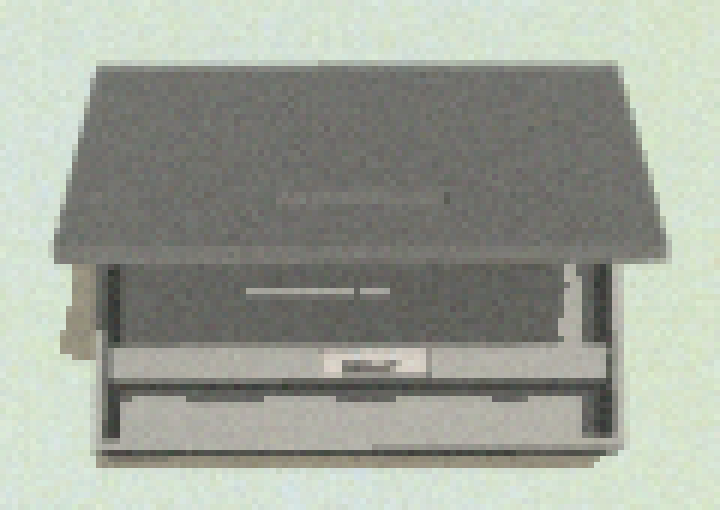

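View pics/z2.png

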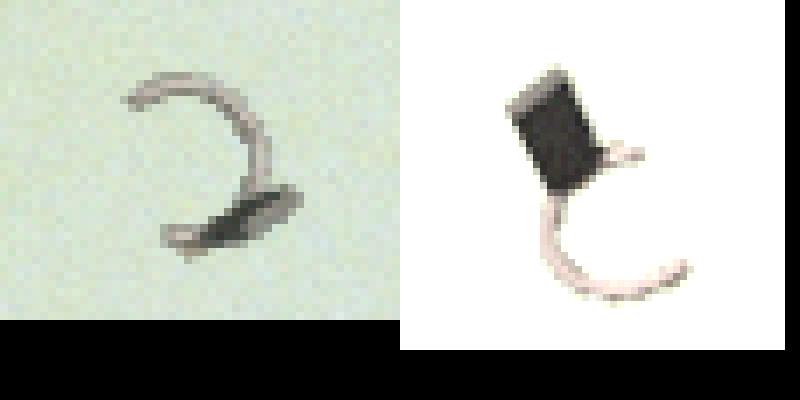

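Bar height (z≈0.094–0.096) shows up in the depth at (262,213–214). I'll measure the staple from that, then fit the case edges and the pin geometry.

Run:
```python
from h import *
np.set_printoptions(precision=3,suppress=True,linewidth=170)
t=np.load('pics/top0.npz'); s=np.load('pics/scene0.npz')
P=cloud('top',t['d']); S=cloud('scene',s['d'])
print((P[210:220,250:276,2]*1000).astype(int))
print(t['im'][210:220,250:276].mean(2).astype(int))
m=(P[:,:,2]>.083)&(P[:,:,2]<.1); m[:210]=0;m[219:]=0;m[:,:245]=0;m[:,280:]=0
print('bar',P[m])
# lid plane from scene and top
for n,Q,im in(('top',P,t['im']),('scene',S,s['im'])):
    M=(Q[:,:,2]>.1)&(Q[:,:,2]<.25)&(Q[:,:,0]>.48)&(Q[:,:,0]<.66)&(np.abs(Q[:,:,1])<.14)
    q=Q[M]; c=q.mean(0); nrm=np.linalg.svd(q-c,full_matrices=False)[2][2]; nrm*=np.sign(nrm[2])
    r=(q-c)@nrm; q=q[np.abs(r)<.004]; c=q.mean(0); nrm=np.linalg.svd(q-c,full_matrices=False)[2][2]; nrm*=np.sign(nrm[2])
    print(n,len(q),c,nrm,'ang',np.arctan2(np.hypot(*nrm[:2]),nrm[2]),'yaw of -n',np.degrees(np.arctan2(-nrm[1],-nrm[0])))
# pin tab pts
for n,Q in(('top',P),('scene',S)):
    M=(Q[:,:,2]>.012)&(Q[:,:,2]<.07)&(Q[:,:,0]>.4)&(Q[:,:,0]<.6)&(Q[:,:,1]<-.18)&(Q[:,:,1]>-.36)
    v,u=np.where(M); print(n,'tab',np.c_[u,v].min(0),np.c_[u,v].max(0)); q=Q[M]; print(q.min(0),q.max(0)); 
    T=q[q[:,2]>.052]; print('topface',len(T),T.mean(0)if len(T) else '')
```

```text
[[                   5                    2                    4                    3                    2                    5                    2
                    10                    3                    7                    2                    5                    5                    3
                     3                    6                    6                    2                    4                    3                    3
                     0                    4                    2                    6                    1]
 [                   4                    4                    3                    5                    5                    4                    1
                     5                    2                    4                    2                    3                    2                    5
                     5                    6                    5                    6                    5                    3                    4
                     3                    2                    7                    4             
[... 5746 characters left out ...]
.512  0.009  0.093]
 [ 0.512  0.006  0.093]
 [ 0.512  0.003  0.093]
 [ 0.512  0.001  0.096]
 [ 0.512 -0.002  0.095]
 [ 0.512 -0.005  0.094]
 [ 0.512 -0.007  0.093]
 [ 0.51   0.011  0.085]
 [ 0.51   0.009  0.087]]
top 2598 [0.581 0.006 0.162] [ 0.788 -0.014  0.616] ang 0.9070433970450253 yaw of -n 178.95870340631328
scene 6754 [0.586 0.003 0.156] [ 0.792 -0.013  0.61 ] ang 0.9143263619067857 yaw of -n 179.07102720352106
top tab [350 218] [362 225]
[ 0.48  -0.276  0.013] [ 0.498 -0.254  0.061]
topface 29 [ 0.489 -0.265  0.057]
scene tab [125 195] [138 212]
[ 0.483 -0.279  0.012] [ 0.5   -0.256  0.061]
topface 44 [ 0.492 -0.268  0.057]<stdin>:5: RuntimeWarning: invalid value encountered in cast
```

The staple spans cols 258–265, which is 21 mm wide as expected. Its centre is near (0.5135, 0.002) with the top at 0.094. Next I'll fit the pin's circle from its wire pixels in both views.

Run:
```python
from h import *
np.set_printoptions(precision=4,suppress=True,linewidth=170)
from scipy.optimize import least_squares
for n,(u0,u1,v0,v1) in(('top',(330,372,198,232)),('scene',(112,165,185,235))):
    z=np.load(f'pics/{n}0.npz'); im=z['im'].astype(float); Q=cloud(n,z['d'])
    g=im[:,:,1]-im[:,:,0]; bg=np.median(g[v0:v1,u0:u1]); 
    M=np.zeros(g.shape,bool); M[v0:v1,u0:u1]=(g[v0:v1,u0:u1]<bg-8) 
    M&=~(Q[:,:,2]>.011)
    v,u=np.where(M); P=onplane(n,np.c_[u,v],.0035)
    f=lambda p:np.hypot(P[:,0]-p[0],P[:,1]-p[1])-.028
    r=least_squares(f,P[:,:2].mean(0)+[0,0],loss='soft_l1',f_scale=.003)
    c=r.x; ang=np.degrees(np.arctan2(P[:,1]-c[1],P[:,0]-c[0]))
    k=np.abs(r.fun if 0 else f(c))<.007
    print(n,bg,len(u),'c',c,'rms',np.sqrt((f(c)[k]**2).mean()),'inl',k.sum()); a=np.sort(ang[k]%360); print(np.round(a[::max(1,len(a)//30)]), a[-1])
    T=Q[(Q[:,:,2]>.053)&(Q[:,:,2]<.064)&(Q[:,:,0]>.4)&(Q[:,:,0]<.6)&(Q[:,:,1]<-.18)&(Q[:,:,1]>-.36)].mean(0)
    v,u=np.where((Q[:,:,2]>.053)&(Q[:,:,2]<.064)&(Q[:,:,0]>.4)&(Q[:,:,0]<.6)&(Q[:,:,1]<-.18)&(Q[:,:,1]>-.36))
    pts=onplane(n,np.c_[u,v],.059)[:,:2]; tc=pts.mean(0); w,V=np.linalg.eigh(np.cov((pts-tc).T))
    print('tab',T,tc,'dist',np.linalg.norm(tc-c),'dir tab->c deg',np.degrees(np.arctan2(*(c-tc)[::-1])),'tab long axis',np.degrees(np.arctan2(V[1,1],V[0,1])),'ext',np.ptp((pts-tc)@V,axis=0))
```

```text
top 7.0 50 c [ 0.5121 -0.2505] rms 0.00200850602219688 inl 50
[  0.   1.   6.  12.  13.  17.  19.  25.  28.  30.  33.  38. 167. 173. 173. 173. 179. 179. 179. 184. 185. 186. 189. 247. 250. 254. 261. 262. 267. 273. 279. 285. 286.
 292. 297. 300. 302. 305. 309. 314. 318. 318. 322. 327. 330. 341. 343. 348. 354. 354.] 354.47759749591546
tab [ 0.4891 -0.2655  0.0575] [ 0.489 -0.265] dist 0.027224054288684824 dir tab->c deg 32.07099366440855 tab long axis 123.11903922125728 ext [0.0082 0.0243]
scene 4.0 90 c [ 0.5115 -0.2528] rms 0.0019475109703128504 inl 89
[  1.   5.   8.  13.  18.  20.  25.  28.  32.  36. 164. 169. 174. 179. 183. 186. 189. 196. 229. 236. 242. 248. 254. 254. 260. 266. 272. 280. 286. 291. 296. 301. 304.
 312. 316. 319. 323. 328. 332. 337. 342. 346. 347. 352. 357.] 356.9543104484889
tab [ 0.4914 -0.2674  0.0575] [ 0.4925 -0.2672] dist 0.023772108945413564 dir tab->c deg 37.15567268212414 tab long axis 123.71027062129353 ext [0.0116 0.0235]
```

Pin estimate: yaw about 34°, tab at about (0.490, -0.266), C centre about (0.512, -0.251). The tip and gap angles agree with this. I'll write a planner that turns world goals into tool-axis rows.

```bash
cat >> h.py <<'E'
from scipy.spatial.transform import Rotation as R
def th(s=None):
    s=s or get_state(); q=s['ee_rot']; M=R.from_quat([q[1],q[2],q[3],q[0]]).as_matrix()
    return np.degrees(np.arctan2(M[1,1],M[0,1])),M,s
def show():
    t,M,s=th(); p=s['position']; psi=t+180; u=np.array([np.cos(np.radians(psi)),np.sin(np.radians(psi))])
    print('t %.2f pos'%s['clock'],np.round(p,4),'psi %.1f'%(psi%360),'C',np.round(p[:2]+.028*u,4),'underside z %.4f'%(p[2]-.021),'tilt',np.round(M[:,2],3),'F',np.round(s['contact_force'],1),'M',np.round(s['moment'],2),'w %.4f'%s['width'],'q',np.round(s['qpos'],2))
def plan(goals,start=None):
    """goals: list of (pos, dtheta_total_deg, rows): rows in tool axes, tool assumed pointing down"""
    t,M,s=th(); p=s['position'].copy()
    if start: p,t=np.array(start[0],float),start[1]
    for g,dth,n in goals:
        g=np.array(g,float); step=(g-p)/n
        for i in range(n):
            a=np.radians(t); y=np.array([np.cos(a),np.sin(a),0]); z=np.array([0,0,-1.]); x=np.cross(y,z)
            print('0 0 %.1f %.4f %.4f %.4f'%(-dth/n,step@x,step@y,step@z)); p=p+step; t+=dth/n
        print('--',np.round(p,4),round(t,1))
E
python3 - <<'E'
from h import *
show()
plan([([.17,.52,.285],-21,2),([.45,-.2,.285],-178.5,17),([.49,-.266,.12],-21,2)])
E
```

```text
t 0.10 pos [0.1575 0.5525 0.2096] psi 254.1 C [0.1498 0.5256] underside z 0.1886 tilt [-0.001 -0.002 -1.   ] F [ 0.1 -0.3 -0.2] M [ 0.05 -0.   -0.02] w 0.0852 q [ 1.17  0.28  1.51  0.    1.36 -0.12]
0 0 10.5 -0.0105 -0.0139 -0.0377
0 0 10.5 -0.0128 -0.0118 -0.0377
-- [0.17  0.52  0.285] 53.1
0 0 10.5 -0.0386 -0.0240 0.0000
0 0 10.5 -0.0423 -0.0165 0.0000
0 0 10.5 -0.0446 -0.0085 0.0000
0 0 10.5 -0.0454 -0.0003 0.0000
0 0 10.5 -0.0447 0.0080 0.0000
0 0 10.5 -0.0425 0.0160 0.0000
0 0 10.5 -0.0389 0.0235 0.0000
0 0 10.5 -0.0339 0.0302 0.0000
0 0 10.5 -0.0279 0.0359 0.0000
0 0 10.5 -0.0209 0.0404 0.0000
0 0 10.5 -0.0132 0.0435 0.0000
0 0 10.5 -0.0050 0.0452 0.0000
0 0 10.5 0.0033 0.0453 0.0000
0 0 10.5 0.0115 0.0440 0.0000
0 0 10.5 0.0193 0.0411 0.0000
0 0 10.5 0.0265 0.0369 0.0000
0 0 10.5 0.0328 0.0315 0.0000
-- [ 0.45  -0.2    0.285] -125.4
0 0 10.5 0.0354 0.0153 0.0825
0 0 10.5 0.0376 0.0086 0.0825
-- [ 0.49  -0.266  0.12 ] -146.4
```

Request:
{"fn": "drive_tool", "kwargs": {"motion": "0 0 10.5 -0.010 -0.014 -0.038 40;0 0 10.5 -0.013 -0.012 -0.038 40;0 0 10.5 -0.038 -0.024 0 40;0 0 10.5 -0.042 -0.016 0 40;0 0 10.5 -0.045 -0.008 0 40;0 0 10.5 -0.045 0 0 40;0 0 10.5 -0.045 0.008 0 40;0 0 10.5 -0.042 0.016 0 40;0 0 10.5 -0.039 0.024 0 40;0 0 10.5 -0.034 0.030 0 40", "newtons": 100}}

```text
clock: 1.35
position: [0.2943, 0.169, 0.2853]
ee_rot: [0.003, 0.881, 0.474, -0.003]
contact_force: [0.4, 0.5, -0.0]
width: 0.0342
```

Run:
```python
from h import *
show()
t,_,s=th(); print(t)
d=-146.0-t; d=d if d<0 else d-360
print(d); plan([([.45,-.2,.27],d*.84,10),([.49,-.266,.12],d*.16,3)])
```

```text
t 1.35 pos [0.2943 0.169  0.2853] psi 146.6 C [0.2709 0.1844] underside z 0.2643 tilt [-0.002 -0.008 -1.   ] F [ 0.4  0.5 -0. ] M [-0.02 -0.01  0.  ] w 0.0342 q [ 0.32 -0.13  1.77 -0.01  1.5   0.91]
-33.415708336000826
-112.58429166399918
0 0 9.5 -0.0222 0.0333 0.0015
0 0 9.5 -0.0165 0.0365 0.0015
0 0 9.5 -0.0102 0.0387 0.0015
0 0 9.5 -0.0037 0.0399 0.0015
0 0 9.5 0.0029 0.0399 0.0015
0 0 9.5 0.0094 0.0389 0.0015
0 0 9.5 0.0157 0.0369 0.0015
0 0 9.5 0.0215 0.0338 0.0015
0 0 9.5 0.0268 0.0298 0.0015
0 0 9.5 0.0313 0.0250 0.0015
-- [ 0.45 -0.2   0.27] -128.0
0 0 6.0 0.0240 0.0091 0.0500
0 0 6.0 0.0249 0.0066 0.0500
0 0 6.0 0.0254 0.0039 0.0500
-- [ 0.49  -0.266  0.12 ] -146.0
```

Request:
{"fn": "drive_tool", "kwargs": {"motion": "0 0 9.5 -0.022 0.033 0 40;0 0 9.5 -0.016 0.036 0 40;0 0 9.5 -0.010 0.039 0 40;0 0 9.5 -0.004 0.040 0 40;0 0 9.5 0.003 0.040 0 40;0 0 9.5 0.009 0.039 0 40;0 0 9.5 0.016 0.037 0 40;0 0 9.5 0.022 0.034 0 40;0 0 9.5 0.027 0.030 0 40;0 0 9.5 0.031 0.025 0 40;0 0 9 0.024 0.009 0.03 40;0 0 9 0.025 0.007 0.03 40"}}

```text
clock: 2.85
position: [0.463, -0.2682, 0.2253]
ee_rot: [0.003, 0.863, -0.504, 0.002]
contact_force: [0.7, 0.1, -0.5]
width: 0.0341
```

Run:
```python
from h import *
show()
t,_,s=th(); print(t)
d=-146.2-t
print(d); plan([([.4905,-.2663,.10],d,3),([.4905,-.2663,.10],0,1)])
```

```text
t 2.85 pos [ 0.463  -0.2682  0.2253] psi 29.4 C [ 0.4874 -0.2544] underside z 0.2043 tilt [-0.001 -0.008 -1.   ] F [ 0.7  0.1 -0.5] M [-0.02 -0.02 -0.04] w 0.0341 q [-0.65  0.21  1.56 -0.01  1.37  1.98]
-150.58314013986413
4.383140139864139
0 0 -1.5 0.0040 -0.0083 0.0418
0 0 -1.5 0.0042 -0.0082 0.0418
0 0 -1.5 0.0044 -0.0081 0.0418
-- [ 0.4905 -0.2663  0.1   ] -146.2
0 0 0.0 0.0000 0.0000 0.0000
-- [ 0.4905 -0.2663  0.1   ] -146.2
```

Request:
{"fn": "drive_tool", "kwargs": {"motion": "0 0 -1.5 0.004 -0.008 0.042 40;0 0 -1.5 0.004 -0.008 0.042 40;0 0 -1.5 0.004 -0.008 0.042 40;0 0 0 0 0 0 40;0 0 0 0 0 0 40"}}

```text
clock: 3.48
position: [0.4892, -0.2689, 0.093]
ee_rot: [0.004, 0.882, -0.471, -0.001]
contact_force: [0.2, 0.7, 0.5]
width: 0.0341
```

Run:
```python
from h import *
show()
t,_,s=th(); d=-146.2-t
print(d); plan([([.4905,-.2663,.021],d,4)])
```

```text
t 3.48 pos [ 0.4892 -0.2689  0.093 ] psi 33.8 C [ 0.5124 -0.2533] underside z 0.0720 tilt [-0.005 -0.005 -1.   ] F [0.2 0.7 0.5] M [-0.04 -0.   -0.04] w 0.0341 q [-0.62  0.34  1.72 -0.01  1.08  1.93]
0.0031112192769171543
0 0 -0.0 -0.0004 -0.0006 0.0180
0 0 -0.0 -0.0004 -0.0006 0.0180
0 0 -0.0 -0.0004 -0.0006 0.0180
0 0 -0.0 -0.0004 -0.0006 0.0180
-- [ 0.4905 -0.2663  0.021 ] -146.2
```

Request:
{"fn": "drive_tool", "kwargs": {"motion": "0 0 0 -0.0005 -0.0006 0.018 40;0 0 0 -0.0005 -0.0006 0.018 40;0 0 0 -0.0005 -0.0006 0.018 40;0 0 0 -0.0005 -0.0006 0.012 40;0 0 0 0 0 0.003 40;0 0 0 0 0 0 40"}}

```text
clock: 4.22
position: [0.4957, -0.2714, 0.0339]
ee_rot: [0.005, 0.882, -0.472, 0.009]
contact_force: [-0.8, 0.5, 0.5]
width: 0.0342
```

Run:
```python
from h import *
show()
im,d=snap('top','top1'); im2,d2=snap('scene','scene1')
f=lambda x,k:cv2.resize(np.clip(x.astype(float)*1.6,0,255).astype(np.uint8),None,fx=k,fy=k,interpolation=cv2.INTER_NEAREST)[:,:,::-1]
A=f(im[180:250,310:390],5);B=f(im2[150:240,90:170],5); o=np.zeros((460,800,3),np.uint8); o[:350,:400]=A;o[:450,400:]=B; cv2.imwrite('pics/z3.png',o)
```

```text
t 4.22 pos [ 0.4957 -0.2714  0.0339] psi 33.7 C [ 0.519  -0.2559] underside z 0.0129 tilt [ 0.011 -0.018 -1.   ] F [-0.8  0.5  0.5] M [0.02 0.01 0.03] w 0.0342 q [-0.62  0.41  1.79 -0.01  0.92  1.94]
```

View pics/z3.png

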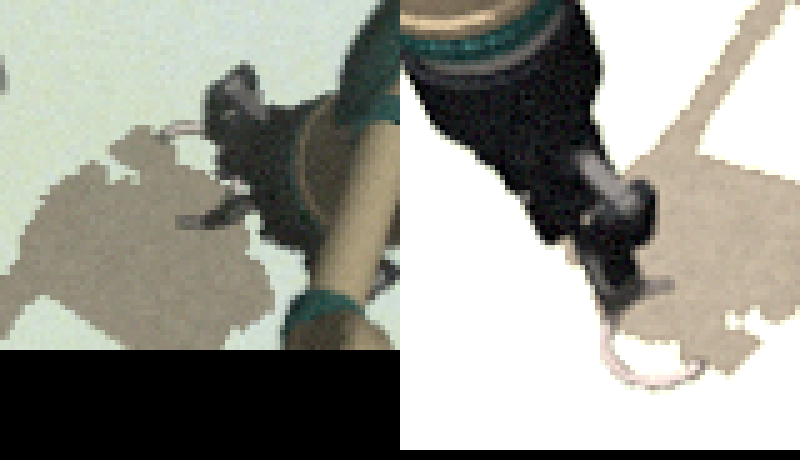

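The fingers straddle the tab, with the wire still visible at (160,135) in the left crop. The tool has drifted a few mm and about 1° of tilt, so I'll correct both.

```bash
cat >> h.py <<'E'
def fix(pos,theta):
    """total turn (tool rotvec deg) and shift (tool axes) to reach pos/theta pointing down"""
    t,M,s=th(); a=np.radians(theta); y=np.array([np.cos(a),np.sin(a),0]); z=np.array([0,0,-1.]); x=np.cross(y,z)
    G=np.c_[x,y,z]; rv=R.from_matrix(M.T@G).as_rotvec(degrees=True); sh=M.T@(np.array(pos)-s['position'])
    print('turn',np.round(rv,2),'shift',np.round(sh,4))
def fixC(C,psi,z):
    a=np.radians(psi); fix([C[0]-.028*np.cos(a),C[1]-.028*np.sin(a),z+.021],psi-180)
E
python3 - <<'E'
from h import *
fix([.4905,-.2663,.021],-146.2)
E
```

```text
turn [ 0.01 -1.22 -0.09] shift [-0.0075  0.0015  0.0128]
```

Request:
{"fn": "drive_tool", "kwargs": {"motion": "0 -0.6 0 -0.004 0.0008 0.002 40;0 -0.6 0 -0.004 0.0008 0.004 40;0 0 0 0 0 0.004 40;0 0 0 0 0 0.003 40;0 0 0 0 0 0 40"}}

```text
clock: 4.95
position: [0.4898, -0.2655, 0.0204]
ee_rot: [-0.0, 0.882, -0.472, -0.0]
contact_force: [-0.1, -0.6, -0.3]
width: 0.0334
```

Run:
```python
from h import *
show()
fix([.4905,-.2663,.021],-146.2)
```

```text
t 4.95 pos [ 0.4898 -0.2655  0.0204] psi 33.7 C [ 0.5131 -0.25  ] underside z -0.0006 tilt [-0.     0.001 -1.   ] F [-0.1 -0.6 -0.3] M [ 0.02  0.01 -0.02] w 0.0334 q [-0.62  0.42  1.81  0.    0.91  1.93]
turn [ 0.    0.04 -0.1 ] shift [ 0.001  -0.0002 -0.0006]
```

Good. Closing on the tab.

Request:
{"fn": "drive_tool", "kwargs": {"motion": "0 0 0 0 0 0 0;0 0 0 0 0 0 0;0 0 0 0 0 0 0;0 0 0 0 0 0 0;0 0 0 0 0 0 0;0 0 0 0 0 0 0;0 0 0 0 0 0 0", "newtons": 100}}

```text
clock: 5.82
position: [0.49, -0.2656, 0.0206]
ee_rot: [-0.0, 0.882, -0.472, -0.0]
contact_force: [-0.5, -0.2, 0.0]
width: 0.0055
```

Run:
```python
from h import *
show()
```

```text
t 5.83 pos [ 0.49   -0.2656  0.0206] psi 33.7 C [ 0.5133 -0.2501] underside z -0.0004 tilt [-0.  0. -1.] F [-0.5 -0.2  0. ] M [0.04 0.04 0.04] w 0.0055 q [-0.62  0.42  1.81  0.    0.91  1.93]
```

Request:
{"fn": "drive_tool", "kwargs": {"motion": "0 0 0 0 0 0 0;0 0 0 0 0 0 0;0 0 0 0 0 -0.02 0;0 0 0 0 0 -0.03 0;0 0 0 0 0 -0.03 0"}}

```text
clock: 6.45
position: [0.4879, -0.2642, 0.0995]
ee_rot: [-0.001, 0.882, -0.472, -0.004]
contact_force: [0.5, 0.1, -0.4]
width: 0.005
```

Run:
```python
from h import *
show()
im,d=snap('top','top2'); im2,d2=snap('scene','scene2')
f=lambda x,k:cv2.resize(np.clip(x.astype(float)*1.6,0,255).astype(np.uint8),None,fx=k,fy=k,interpolation=cv2.INTER_NEAREST)[:,:,::-1]
A=f(im[180:250,310:390],5);B=f(im2[150:240,90:170],5); o=np.zeros((460,800,3),np.uint8); o[:350,:400]=A;o[:450,400:]=B; cv2.imwrite('pics/z4.png',o)
```

```text
t 6.45 pos [ 0.4879 -0.2642  0.0995] psi 33.7 C [ 0.5112 -0.2486] underside z 0.0785 tilt [-0.006  0.005 -1.   ] F [ 0.5  0.1 -0.4] M [-0.    0.02  0.01] w 0.0050 q [-0.62  0.33  1.71  0.    1.1   1.93]
```

View pics/z4.png

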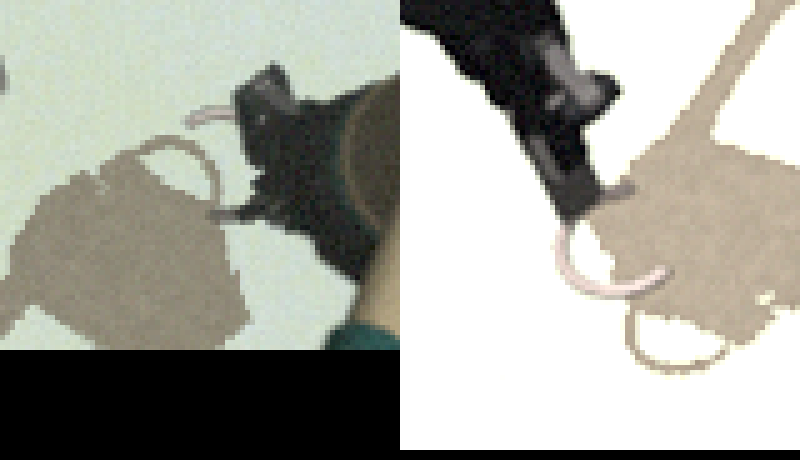

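The pin is lifted and held, with its tip at about (143.5,204) in scene and (347.5,204.8) in top. I'll triangulate the tip to check the pin's pose in the hand.

Run:
```python
from h import *
np.set_printoptions(precision=4,suppress=True)
def tri(a,b):
    o1,d1,_,_=ray('scene',[a]); o2,d2,_,_=ray('top',[b]); d1=d1[0];d2=d2[0]
    s=np.linalg.lstsq(np.c_[d1,-d2],o2-o1,rcond=None)[0]; p,q=o1+s[0]*d1,o2+s[1]*d2; return (p+q)/2,np.linalg.norm(p-q)
print(tri((143,204),(348,204.8)))
t,M,s=th(); p=s['position']; u=-M[:,1]; print('expected tip',p+.056*u+M[:,2]*.0175)
for n,f,(u0,u1,v0,v1) in(('scene','scene2',(118,146,192,212)),):
    z=np.load(f'pics/{f}.npz'); im=z['im'].astype(float); Q=cloud(n,z['d'])
    m=np.zeros(im.shape[:2],bool); m[v0:v1,u0:u1]=True
    m&=(Q[:,:,2]>.06)&(Q[:,:,2]<.1)&((im[:,:,0]-im[:,:,1])>-2); q=Q[m]; print(len(q),q.mean(0)); print('z',np.percentile(q[:,2],[10,50,90]))
    v,uu=np.where(m); P=onplane(n,np.c_[uu,v],.083)
    from scipy.optimize import least_squares
    r=least_squares(lambda c:np.hypot(P[:,0]-c[0],P[:,1]-c[1])-.028,[.511,-.2486],loss='soft_l1',f_scale=.002); print('C fit',r.x,np.abs(r.fun).mean())
```

```text
(array([ 0.5326, -0.2343,  0.0809]), np.float64(0.0025295623651916082))
expected tip [ 0.5369 -0.2348  0.0847]
118 [ 0.5264 -0.2643  0.0893]
z [0.0869 0.0891 0.092 ]
C fit [ 0.5117 -0.2526] 0.002104521715475816
```

Run:
```python
from h import *
t,_,s=th(); 
plan([([.488,-.262,.215],0,2),([.505,-.17,.265],18,3),([.5204,-.0813,.265],18.3,3)])
fix([.488,-.262,.215],t)
```

```text
0 0 0.0 -0.0023 -0.0001 -0.0564
0 0 0.0 -0.0023 -0.0001 -0.0564
-- [ 0.488 -0.262  0.215] -146.3
0 0 -6.0 -0.0224 -0.0217 -0.0167
0 0 -6.0 -0.0200 -0.0239 -0.0167
0 0 -6.0 -0.0174 -0.0259 -0.0167
-- [ 0.505 -0.17   0.265] -128.3
0 0 -6.1 -0.0143 -0.0264 0.0000
0 0 -6.1 -0.0114 -0.0278 0.0000
0 0 -6.1 -0.0084 -0.0288 0.0000
-- [ 0.5204 -0.0813  0.265 ] -110.0
turn [-0.01 -0.   -0.  ] shift [-0.0045 -0.0003 -0.1129]
```

Request:
{"fn": "drive_tool", "kwargs": {"motion": "0 0 0 0 0 -0.056 0;0 0 0 0 0 -0.056 0;0 0 -6 -0.022 -0.022 -0.017 0;0 0 -6 -0.020 -0.024 -0.017 0;0 0 -6 -0.018 -0.026 -0.017 0;0 0 -6 -0.015 -0.027 0 0;0 0 -6 -0.012 -0.028 0 0;0 0 -6 -0.009 -0.029 0 0;0 0 0 0 0 0 0"}}

```text
clock: 7.68
position: [0.5191, -0.0767, 0.2603]
ee_rot: [-0.002, 0.986, -0.167, -0.006]
contact_force: [0.6, -1.3, -1.4]
width: 0.0055
```

Run:
```python
from h import *
show(); fixC([.53,-.055],70,.235)
snap('top','top3'); snap('scene','scene3')
```

```text
t 7.67 pos [ 0.5191 -0.0767  0.2603] psi 70.8 C [ 0.5284 -0.0503] underside z 0.2393 tilt [-0.011  0.007 -1.   ] F [ 0.6 -1.3 -1.4] M [-0.04  0.01 -0.02] w 0.0055 q [-0.28  0.18  1.51  0.    1.46  1.62]
turn [-0.16  0.72  0.76] shift [0.0028 0.0039 0.0043]
```

View pics/scene3.png

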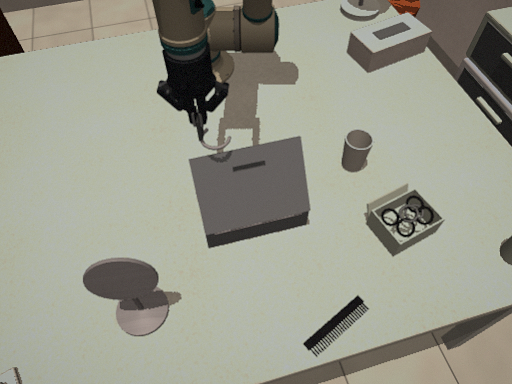

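The pin hangs over the lid's free edge (wire about (215,140), edge about row 150). I'll shift about 15 mm toward the hinge, then press down.

Run:
```python
from h import *
fixC([.545,-.055],70,.225)
```

```text
turn [-0.08  0.69  0.6 ] shift [ 0.0165 -0.0029  0.0143]
```

Request:
{"fn": "drive_tool", "kwargs": {"motion": "0 0.4 0.3 0.008 -0.0015 0 0;0 0.3 0.3 0.008 -0.0015 0.007 0;0 0 0 0 0 0.007 0;0 0 0 0 0 0.01 0;0 0 0 0 0 0.01 0;0 0 0 0 0 0.01 0"}}

```text
clock: 8.52
position: [0.5337, -0.0851, 0.2136]
ee_rot: [0.001, 0.984, -0.177, -0.002]
contact_force: [-8.1, -2.7, 11.7]
width: 0.0054
```

Run:
```python
from h import *
show(); fixC([.545,-.055],70,.11)
```

```text
t 8.53 pos [ 0.5337 -0.0851  0.2136] psi 69.7 C [ 0.5434 -0.0589] underside z 0.1926 tilt [-0.004 -0.002 -1.   ] F [-8.1 -2.7 11.7] M [-0.35  2.23  0.1 ] w 0.0054 q [-0.29  0.22  1.57 -0.    1.35  1.64]
turn [ 0.17  0.2  -0.33] shift [ 0.0006 -0.0044  0.0825]
```

Contact made, lid moving down at about 12 N. Continuing.

Request:
{"fn": "drive_tool", "kwargs": {"motion": "0 0 0 0 -0.001 0.01 0;0 0 0 0 -0.001 0.01 0;0 0 0 0 -0.001 0.01 0;0 0 0 0 -0.001 0.01 0"}}

```text
clock: 9.02
position: [0.5322, -0.0837, 0.1721]
ee_rot: [0.004, 0.984, -0.176, -0.003]
contact_force: [-0.0, -0.6, 2.4]
width: 0.0055
```

Run:
```python
from h import *
show(); fixC([.545,-.055],70,.11); snap('scene','scene4')
```

```text
t 9.03 pos [ 0.5322 -0.0837  0.1721] psi 69.7 C [ 0.5419 -0.0575] underside z 0.1511 tilt [-0.007 -0.007 -1.   ] F [-0.  -0.6  2.4] M [-0.11  0.07  0.02] w 0.0055 q [-0.28  0.25  1.64 -0.01  1.26  1.65]
turn [ 0.51  0.26 -0.3 ] shift [ 0.0024 -0.0038  0.0411]
```

View pics/scene4.png

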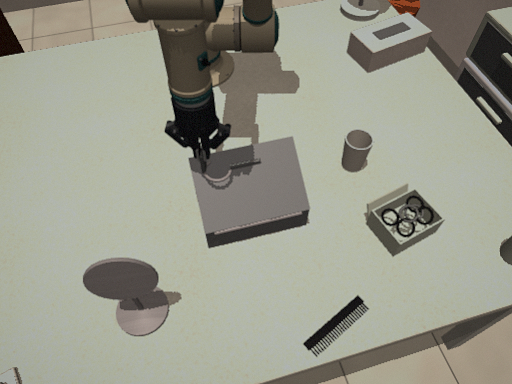

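The lid is going down under the pin (wire about (217,175), slot end visible at (250,163)). I'll keep pressing to just above staple height.

Request:
{"fn": "drive_tool", "kwargs": {"motion": "0.2 0.1 0 0.001 -0.001 0.01 0;0.2 0.1 0 0.001 -0.001 0.01 0;0.2 0.1 0 0 -0.001 0.01 0;0.1 0 0 0 -0.001 0.01 0"}}

```text
clock: 9.57
position: [0.5348, -0.0804, 0.1287]
ee_rot: [-0.002, 0.984, -0.176, -0.0]
contact_force: [-1.6, -2.2, 4.4]
width: 0.0057
```

Run:
```python
from h import *
show(); fixC([.5135,-.055],85,.105); snap('scene','scene5')
```

```text
t 9.57 pos [ 0.5348 -0.0804  0.1287] psi 69.7 C [ 0.5445 -0.0541] underside z 0.1077 tilt [ 0.     0.004 -1.   ] F [-1.6 -2.2  4.4] M [-0.11  0.39  0.02] w 0.0057 q [-0.28  0.28  1.71  0.    1.15  1.64]
turn [ -0.21   0.04 -15.28] shift [-0.0214  0.0106  0.0027]
```

View pics/scene5.png

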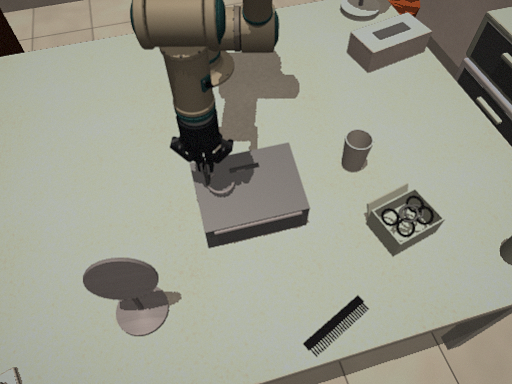

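Run:
```python
from h import *
plan([([.5135,-.083,.126],20.3,4)])
```

```text
0 0 -5.1 -0.0047 0.0025 0.0003
0 0 -5.1 -0.0049 0.0021 0.0003
0 0 -5.1 -0.0051 0.0016 0.0003
0 0 -5.1 -0.0052 0.0012 0.0003
-- [ 0.5135 -0.083   0.126 ] -90.0
```

Request:
{"fn": "drive_tool", "kwargs": {"motion": "0 0 -5 -0.005 0.0025 0.002 0;0 0 -5 -0.005 0.002 0.002 0;0 0 -5 -0.005 0.0015 0.002 0;0 0 -5 -0.005 0.001 0.002 0;0 0 0 0 0 0.001 0"}}

```text
clock: 10.25
position: [0.5237, -0.0803, 0.1194]
ee_rot: [-0.005, 1.0, 0.001, 0.011]
contact_force: [-1.6, -1.7, 3.6]
width: 0.0057
```

Run:
```python
from h import *
show(); fixC([.5135,-.055],90,.078); snap('top','top6'); im,d=snap('scene','scene6')
c=np.clip(im[130:220,170:310].astype(float)*1.5,0,255).astype(np.uint8); cv2.imwrite('pics/z6.png',cv2.resize(c,None,fx=5,fy=5,interpolation=cv2.INTER_CUBIC)[:,:,::-1])
```

```text
t 10.25 pos [ 0.5237 -0.0803  0.1194] psi 90.1 C [ 0.5236 -0.0523] underside z 0.0984 tilt [ 0.022  0.009 -1.   ] F [-1.6 -1.7  3.6] M [-0.23  0.41  0.02] w 0.0057 q [-0.29  0.27  1.76  0.02  1.1   1.27]
turn [-0.52 -1.24  0.07] shift [-0.0106  0.0029  0.0202]
```

View pics/z6.png

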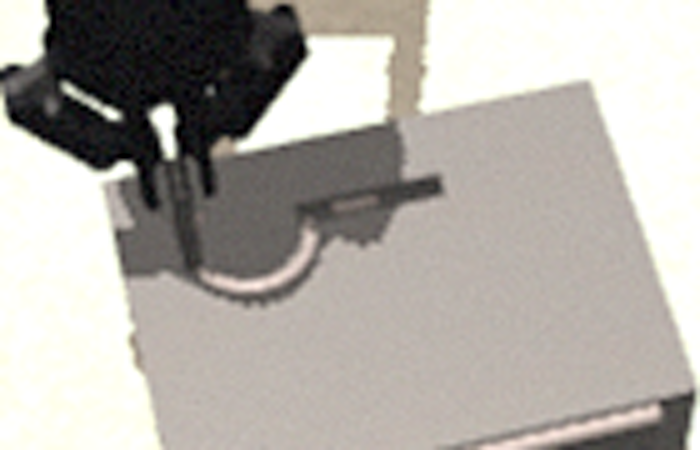

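The lid is nearly down. The staple bar shows inside the slot at crop (355,202), and the tip at (318,225) is beside the slot's near end. I'll align in x and press the lid shut.

Request:
{"fn": "drive_tool", "kwargs": {"motion": "-0.2 -0.5 0 -0.005 0.001 0.003 0;-0.2 -0.5 0 -0.005 0.001 0.005 0;-0.1 -0.2 0 -0.002 0.001 0.006 0;0 0 0 0 0 0.006 0;0 0 0 0 0 0.004 0"}}

```text
clock: 10.98
position: [0.5151, -0.083, 0.0978]
ee_rot: [-0.0, 1.0, -0.001, 0.004]
contact_force: [-7.1, 1.4, 45.5]
width: 0.0055
```

Run:
```python
from h import *
show(); fixC([.512,-.055],90,.078); snap('top','top7'); im,d=snap('scene','scene7')
c=np.clip(im[130:220,170:310].astype(float)*1.5,0,255).astype(np.uint8); cv2.imwrite('pics/z7.png',cv2.resize(c,None,fx=5,fy=5,interpolation=cv2.INTER_CUBIC)[:,:,::-1])
```

```text
t 10.97 pos [ 0.5151 -0.083   0.0978] psi 89.9 C [ 0.5152 -0.055 ] underside z 0.0768 tilt [ 0.007  0.    -1.   ] F [-7.1  1.4 45.5] M [0.75 1.5  0.02] w 0.0055 q [-0.3   0.28  1.8   0.    1.05  1.28]
turn [-0.02 -0.42 -0.11] shift [-0.0031 -0.     -0.0012]
```

View pics/z7.png

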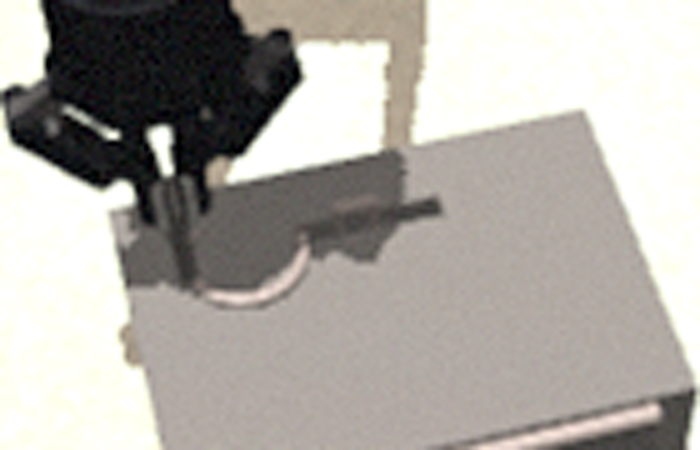

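The lid is closed (45 N, so I'll ease off). The staple stands proud of the slot at crop (360,210). Next I'll slide +y to feel the post with the tip.

Request:
{"fn": "drive_tool", "kwargs": {"motion": "0 -0.4 0 -0.0015 0 0 0;0 0 0 -0.001 -0.002 0.0005 0;0 0 0 0 -0.002 0.0005 0;0 0 0 0 -0.002 0.0005 0"}}

```text
clock: 11.58
position: [0.5132, -0.0818, 0.0985]
ee_rot: [0.005, 1.0, 0.0, 0.002]
contact_force: [-0.7, -6.6, 12.2]
width: 0.0052
```

Run:
```python
from h import *
show()
```

```text
t 11.57 pos [ 0.5132 -0.0818  0.0985] psi 90.0 C [ 0.5131 -0.0538] underside z 0.0775 tilt [ 0.004 -0.01  -1.   ] F [-0.7 -6.6 12.2] M [-0.76  0.1  -0.04] w 0.0052 q [-0.29  0.28  1.8  -0.01  1.06  1.29]
```

Request:
{"fn": "drive_tool", "kwargs": {"motion": "0.5 -0.2 0 0 -0.002 -0.0005 0;0 0 0 0 -0.003 0 0;0 0 0 0 -0.003 0 0;0 0 0 0 -0.003 0 0"}}

```text
clock: 12.08
position: [0.5123, -0.0752, 0.0986]
ee_rot: [0.005, 1.0, 0.001, -0.001]
contact_force: [-0.7, -4.0, 8.5]
width: 0.0052
```

Run:
```python
from h import *
show();fixC([.512,-.05],90,.078)
```

```text
t 12.07 pos [ 0.5123 -0.0752  0.0986] psi 90.1 C [ 0.5123 -0.0472] underside z 0.0776 tilt [-0.002 -0.01  -1.   ] F [-0.7 -4.   8.5] M [-0.58 -0.09 -0.08] w 0.0052 q [-0.27  0.28  1.8  -0.01  1.06  1.3 ]
turn [0.58 0.11 0.11] shift [-0.0003  0.0028 -0.0003]
```

Request:
{"fn": "drive_tool", "kwargs": {"motion": "0.3 0 0 0 -0.003 0 0;0.2 0 0 0 -0.003 0 0"}}

```text
clock: 12.32
position: [0.512, -0.0711, 0.0985]
ee_rot: [0.003, 1.0, 0.001, -0.001]
contact_force: [-0.6, -4.3, 7.4]
width: 0.0054
```

Request:
{"fn": "drive_tool", "kwargs": {"motion": "0.2 0 0 0 -0.003 0 0;0.2 0 0 0 -0.003 0 0"}}

```text
clock: 12.58
position: [0.5119, -0.0686, 0.0987]
ee_rot: [0.003, 1.0, 0.002, -0.001]
contact_force: [-0.1, -8.3, 7.2]
width: 0.005
```

Request:
{"fn": "drive_tool", "kwargs": {"motion": "0 0 0 0 -0.003 0 0;0 0 0 0 -0.003 0 0"}}

```text
clock: 12.82
position: [0.5122, -0.0684, 0.0993]
ee_rot: [0.009, 1.0, 0.004, -0.001]
contact_force: [-0.6, -7.9, 7.1]
width: 0.0054
```

Run:
```python
from h import *
show();fixC([.512,-.05],90,.078)
```

```text
t 12.82 pos [ 0.5122 -0.0684  0.0993] psi 90.4 C [ 0.512  -0.0404] underside z 0.0783 tilt [-0.002 -0.018 -1.   ] F [-0.6 -7.9  7.1] M [-1.29  0.01 -0.04] w 0.0054 q [-0.25  0.28  1.8  -0.02  1.06  1.32]
turn [1.02 0.14 0.44] shift [-0.0003  0.0096  0.0005]
```

Post felt: motion stopped at C_y≈-0.0405 with F_y rising to 8 N. That puts the staple centre at y≈+0.001, which agrees with vision (0.002). I'll back off and swing the tip back clockwise, clear of the staple.

Request:
{"fn": "drive_tool", "kwargs": {"motion": "0.5 0 0 0 0.003 0.0002 0;0.5 0 0 0 0.003 0.0002 0;0 0 9 -0.0044 0.001 0.0005 0;0 0 9 -0.0044 0 0.0005 0;0 0 9 -0.0044 0 0.0005 0"}}

```text
clock: 13.45
position: [0.504, -0.0722, 0.0985]
ee_rot: [-0.003, 0.971, -0.238, 0.003]
contact_force: [2.0, -2.5, 7.1]
width: 0.0055
```

Run:
```python
from h import *
show();fixC([.5125,-.046],55,.0775)
```

```text
t 13.45 pos [ 0.504  -0.0722  0.0985] psi 62.5 C [ 0.5169 -0.0474] underside z 0.0775 tilt [ 0.007  0.004 -1.   ] F [ 2.  -2.5  7.1] M [-0.47 -0.37  0.02] w 0.0055 q [-0.28  0.27  1.82  0.01  1.05  1.76]
turn [-0.41 -0.25  7.48] shift [-0.0082  0.0006 -0.0001]
```

Request:
{"fn": "drive_tool", "kwargs": {"motion": "-0.2 -0.1 7.5 -0.006 0 0.0004 0;-0.2 -0.1 0 -0.002 0 0.0004 0"}}

```text
clock: 13.7
position: [0.4997, -0.0699, 0.0985]
ee_rot: [0.0, 0.953, -0.303, 0.004]
contact_force: [1.9, -1.2, 5.8]
width: 0.0055
```

Run:
```python
from h import *
np.set_printoptions(precision=4,suppress=True,linewidth=150)
show();fixC([.5135,-.0267],55,.0775); im2,_=snap('top','top8'); im,d=snap('scene','scene8')
f=lambda c,k:cv2.resize(np.clip(c.astype(float)*1.5,0,255).astype(np.uint8),None,fx=k,fy=k,interpolation=cv2.INTER_NEAREST)[:,:,::-1]
cv2.imwrite('pics/z8.png',np.hstack([f(im[150:200,190:270],5)[:250],f(im2[190:240,230:310],5)]))
# wire on scene: bright pixels
Q=cloud('scene',d); m=np.zeros(im.shape[:2],bool); m[165:200,195:245]=True
m&=(im.mean(2)>np.median(im[195:205,205:240].mean(2))+18); v,u=np.where(m); print(len(u),np.c_[u,v][:3])
P=onplane('scene',np.c_[u,v],.0825)
from scipy.optimize import least_squares
r=least_squares(lambda c:np.hypot(P[:,0]-c[0],P[:,1]-c[1])-.028,[.5135,-.046],loss='soft_l1',f_scale=.001); print('C fit',r.x,np.abs(r.fun).mean())
```

```text
t 13.70 pos [ 0.4997 -0.0699  0.0985] psi 54.7 C [ 0.5159 -0.0471] underside z 0.0775 tilt [ 0.006 -0.003 -1.   ] F [ 1.9 -1.2  5.8] M [-0.15 -0.35  0.04] w 0.0055 q [-0.28  0.26  1.83 -0.    1.04  1.91]
turn [-0.08 -0.4  -0.34] shift [-0.0136 -0.0153 -0.0001]
103 [[195 165]
 [196 165]
 [197 165]]
C fit [ 0.4991 -0.0863] 0.016100153965712523
```

View pics/z8.png

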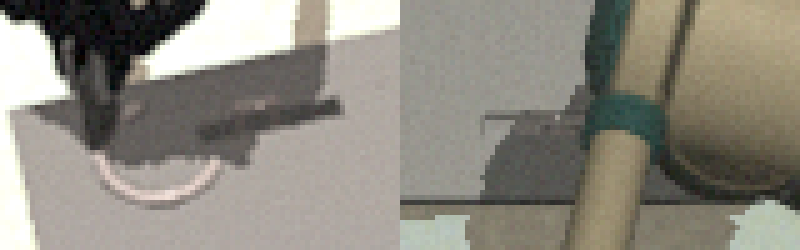

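The wire arc spans crop (97,155)–(218,165), with the staple bar at about (250,103). I'll refit C with a tighter mask.

Run:
```python
from h import *
np.set_printoptions(precision=4,suppress=True,linewidth=150)
z=np.load('pics/scene8.npz'); im=z['im'].astype(float)
m=np.zeros(im.shape[:2],bool); m[180:193,209:236]=True
rg=im[:,:,0]-im[:,:,1]; b=im.mean(2); print(np.median(rg[192:200,205:240]),np.median(b[195:200,205:240]))
m&=(rg>np.median(rg[192:200,205:240])+5); v,u=np.where(m); print(len(u))
P=onplane('scene',np.c_[u,v],.082)
from scipy.optimize import least_squares
r=least_squares(lambda c:np.hypot(P[:,0]-c[0],P[:,1]-c[1])-.028,[.5135,-.046],loss='soft_l1',f_scale=.001); print('C fit',r.x,np.abs(r.fun).mean())
a=np.degrees(np.arctan2(P[:,1]-r.x[1],P[:,0]-r.x[0])); print(a.min(),a.max())
# staple bar in scene
m=np.zeros(im.shape[:2],bool); m[165:180,230:262]=True; m&=(rg>np.median(rg[192:200,205:240])+3)
v,u=np.where(m); print(np.c_[u,v].T); print(onplane('scene',np.c_[u,v],.094).mean(0))
```

```text
5.0 113.0
41
C fit [ 0.5147 -0.0493] 0.0012080488551293475
-95.26950206753945 49.93682945371166
[[243 244 237 242]
 [169 170 171 171]]
[0.5118 0.0011 0.094 ]
```

Request:
{"fn": "drive_tool", "kwargs": {"motion": "0 -0.2 0 -0.003 -0.0035 0.0004 0;0 -0.2 0 -0.003 -0.0035 0.0004 0;0 0 0 -0.003 -0.0035 0.0004 0;0 0 0 -0.003 -0.0035 0.0004 0;0 0 0 -0.003 -0.0035 0.0004 0"}}

```text
clock: 14.42
position: [0.499, -0.0565, 0.0987]
ee_rot: [0.008, 0.954, -0.301, 0.004]
contact_force: [-1.3, -4.4, 8.5]
width: 0.0054
```

Run:
```python
from h import *
show();fixC([.5135,-.0267],57,.0775)
```

```text
t 14.43 pos [ 0.499  -0.0565  0.0987] psi 55.0 C [ 0.5151 -0.0336] underside z 0.0777 tilt [ 0.003 -0.017 -1.   ] F [-1.3 -4.4  8.5] M [-0.81 -0.14 -0.12] w 0.0054 q [-0.24  0.26  1.83 -0.02  1.04  1.95]
turn [ 0.7  -0.71 -2.03] shift [-0.0043 -0.0048  0.    ]
```

Request:
{"fn": "drive_tool", "kwargs": {"motion": "0.4 -0.4 0 -0.0025 -0.003 0.0003 0;0.3 -0.3 0 -0.0025 -0.003 0.0003 0;0.2 -0.2 0 -0.0015 -0.0015 0.0003 0"}}

```text
clock: 14.8
position: [0.4986, -0.0513, 0.0985]
ee_rot: [0.002, 0.954, -0.3, 0.001]
contact_force: [1.6, -5.0, 7.8]
width: 0.0055
```

Run:
```python
from h import *
show();fixC([.5135,-.0267],57,.0775)
```

```text
t 14.80 pos [ 0.4986 -0.0513  0.0985] psi 55.1 C [ 0.5146 -0.0283] underside z 0.0775 tilt [ 0.001 -0.004 -1.   ] F [ 1.6 -5.   7.8] M [-0.67 -0.14 -0.09] w 0.0055 q [-0.24  0.26  1.83 -0.    1.05  1.94]
turn [ 0.15 -0.16 -1.88] shift [-0.0009 -0.0007 -0.    ]
```

Request:
{"fn": "drive_tool", "kwargs": {"motion": "0.1 -0.1 -8 0.003 -0.002 0.0004 0;0 0 -8 0.004 -0.001 0.0004 0"}}

```text
clock: 15.05
position: [0.5044, -0.0534, 0.0984]
ee_rot: [0.002, 0.987, -0.16, -0.001]
contact_force: [-1.8, -1.5, 10.3]
width: 0.0054
```

Run:
```python
from h import *
show();fixC([.5135,-.0267],80,.0775); im,d=snap('scene','scene9')
f=lambda c,k:cv2.resize(np.clip(c.astype(float)*1.5,0,255).astype(np.uint8),None,fx=k,fy=k,interpolation=cv2.INTER_CUBIC)[:,:,::-1]
cv2.imwrite('pics/z9.png',f(im[150:200,190:270],8))
```

```text
t 15.05 pos [ 0.5044 -0.0534  0.0984] psi 71.6 C [ 0.5133 -0.0269] underside z 0.0774 tilt [-0.003 -0.003 -1.   ] F [-1.8 -1.5 10.3] M [-0.21  0.21 -0.15] w 0.0054 q [-0.24  0.27  1.82 -0.    1.06  1.65]
turn [ 0.2   0.15 -8.4 ] shift [ 0.0043 -0.0005 -0.0001]
```

View pics/z9.png

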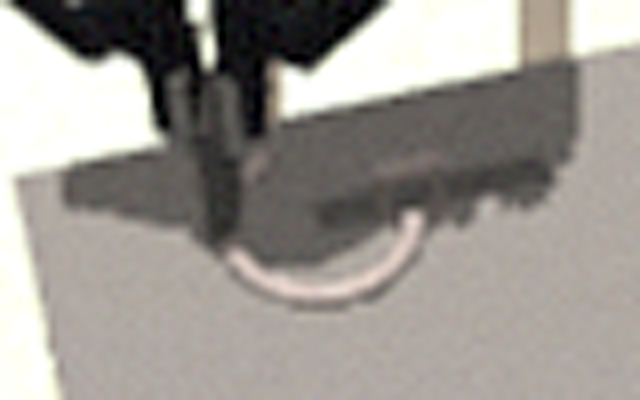

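The tip at crop (413,215) points straight at the staple (bar centred about (407,160)). Swinging in.

Request:
{"fn": "drive_tool", "kwargs": {"motion": "0.1 0.1 -8.5 0.0043 -0.0005 0.0004 0;0 0 -8 0.004 -0.0004 0.0004 0"}}

```text
clock: 15.35
position: [0.5115, -0.0561, 0.0985]
ee_rot: [0.002, 1.0, -0.01, -0.002]
contact_force: [-1.8, -2.5, 9.3]
width: 0.0055
```

Run:
```python
from h import *
show();fixC([.5135,-.0267],97,.0775)
```

```text
t 15.35 pos [ 0.5115 -0.0561  0.0985] psi 88.9 C [ 0.512  -0.0281] underside z 0.0775 tilt [-0.004 -0.004 -1.   ] F [-1.8 -2.5  9.3] M [-0.34  0.07 -0.12] w 0.0055 q [-0.24  0.28  1.8  -0.01  1.06  1.35]
turn [ 0.19  0.25 -8.14] shift [ 0.0054 -0.0017 -0.0001]
```

Request:
{"fn": "drive_tool", "kwargs": {"motion": "0.1 0.1 -8 0.0055 -0.002 0.0004 0;0 0 -8 0.0045 -0.001 0.0004 0"}}

```text
clock: 15.6
position: [0.5213, -0.0552, 0.0985]
ee_rot: [0.003, 0.991, 0.134, -0.002]
contact_force: [-0.3, -2.4, 8.5]
width: 0.0056
```

Run:
```python
from h import *
show();fixC([.5135,-.0267],115,.0775)
```

```text
t 15.60 pos [ 0.5213 -0.0552  0.0985] psi 105.4 C [ 0.5138 -0.0282] underside z 0.0775 tilt [-0.003 -0.006 -1.   ] F [-0.3 -2.4  8.5] M [-0.33 -0.2  -0.14] w 0.0056 q [-0.23  0.29  1.78 -0.01  1.07  1.07]
turn [ 0.27  0.27 -9.58] shift [ 0.0048 -0.0019 -0.    ]
```

Request:
{"fn": "drive_tool", "kwargs": {"motion": "0.1 0.1 -9 0.0047 -0.0018 0.0004 0;0.1 0.1 -9 0.0044 -0.0008 0.0004 0"}}

```text
clock: 15.85
position: [0.5301, -0.0516, 0.0985]
ee_rot: [0.002, 0.956, 0.292, -0.0]
contact_force: [-0.2, -2.4, 8.7]
width: 0.0055
```

Run:
```python
from h import *
show();fixC([.5135,-.0267],142,.0775); im,d=snap('scene','scene10')
f=lambda c,k:cv2.resize(np.clip(c.astype(float)*1.5,0,255).astype(np.uint8),None,fx=k,fy=k,interpolation=cv2.INTER_CUBIC)[:,:,::-1]
cv2.imwrite('pics/z10.png',f(im[150:200,190:270],8))
```

```text
t 15.85 pos [ 0.5301 -0.0516  0.0985] psi 124.0 C [ 0.5144 -0.0284] underside z 0.0775 tilt [ 0.001 -0.004 -1.   ] F [-0.2 -2.4  8.7] M [-0.22 -0.01 -0.14] w 0.0055 q [-0.22  0.3   1.77 -0.    1.07  0.75]
turn [  0.21   0.14 -18.  ] shift [ 0.0089 -0.0033 -0.0001]
```

View pics/z10.png

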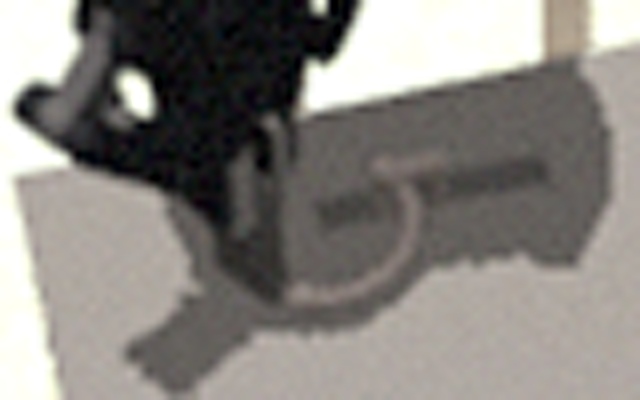

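Run:
```python
from h import *
for a in (124,110,100,90,80,60): 
    x=np.radians(a); p=proj('scene',[[.5144+.028*np.cos(x),-.0284+.028*np.sin(x),.0815]])[0]; print(a,(p-[190,150])*8)
print((proj('scene',[[.5135,.0013+k,.094] for k in(-.0105,0,.0105)])-[190,150])*8)
z=np.load('pics/scene10.npz')['im'].astype(float); rg=z[:,:,0]-z[:,:,1]; print(rg[164:180,234:248].astype(int)); print(z[164:180,234:248].mean(2).astype(int))
```

```text
124 [381.77353539 158.79611357]
110 [396.99667064 172.05140567]
100 [405.15473385 183.24180567]
90 [410.748224   195.50657719]
80 [413.58881674 208.48630514]
60 [410.66031872 235.02707167]
[[379.4443241  174.26632445]
 [414.09447786 166.25382989]
 [448.63450977 158.26704695]]
[[ 3  2  2  4  3  4  5  4  2  2  1  2  4  2]
 [ 3  3  4  4  4  2  4  3  3  6  3  3  1  3]
 [ 5  2  3  5  5  3  3  1  3  3  1  3  2  2]
 [ 2  3  2  2  1  2  4  4  2  1  0  2  4  3]
 [ 4  3  5  2  2  3  0  2  2  2  4  3  1  1]
 [ 3  3  4  5  6  5  6  3  8  7  3  5  1  2]
 [ 3  3  6  9  7  7  7  5  6  5  8  6  2  2]
 [ 2  3  4  5  5  7  7  6  9  5  6  4  0  2]
 [ 6  4  2  4  6  8  4  7  4  3  3  0  3  2]
 [ 4  2  2  5  5  3  6  4  3  4  6  5  2 -1]
 [ 2  1  1  4  3  4  8  6  5  0  6  2  3  2]
 [ 2 -1  2  5  1  5  8  8  2  5  2  4  5  3]
 [ 2  2  5  4  3  7  4  5  7  4  2  4  3  4]
 [-1  1  1  1  5  5  5  8  5  3  2  3  3  2]
 [ 2  6  5  3  2  5  6  6  5  2  5  4  2  3]
 [ 2  4  3  4  3  4  8  9  3  2  2  2  0  1]]
[[63 64 62 63 66 63 64 65 67 66 61 62 62 61]
 [62 64 64 64 66 65 62 63 65 60 62 66 62 62]
 [64 66 63 63 63 62 64 64 64 65 65 64 65 65]
 [59 67 65 63 64 63 65 61 62 62 62 65 62 66]
 [63 65 61 62 60 62 63 62 63 67 67 68 59 65]
 [65 61 62 69 70 65 68 70 72 75 75 70 67 65]
 [65 59 69 83 78 75 78 78 74 75 70 69 62 59]
 [64 59 66 73 77 73 72 70 63 60 57 57 57 51]
 [64 64 57 59 63 67 64 57 49 49 51 52 45 47]
 [60 60 54 47 51 59 73 66 46 42 50 57 48 44]
 [48 50 51 55 52 58 76 75 58 46 53 52 49 52]
 [47 43 49 54 53 52 66 81 67 50 53 58 61 61]
 [44 50 47 52 55 53 65 80 70 60 62 63 67 64]
 [50 55 52 56 60 56 67 80 69 55 65 65 65 65]
 [60 63 63 64 64 62 68 79 66 58 62 62 64 64]
 [62 64 65 63 62 65 75 79 68 62 67 63 62 63]]
```

The wire passes beneath the bar at crop (410,165). The predicted tip at (382,159) coincides with the bright left end there. Continuing the swing.

Request:
{"fn": "drive_tool", "kwargs": {"motion": "0.1 0.1 -9 0.0045 -0.0015 0.0004 0;0.1 0.1 -9 0.0045 -0.0015 0.0004 0;0 0 -9 0.0044 -0.001 0.0004 0"}}

```text
clock: 16.27
position: [0.5387, -0.0419, 0.0985]
ee_rot: [0.002, 0.857, 0.516, 0.001]
contact_force: [0.6, -0.5, 7.8]
width: 0.0055
```

Run:
```python
from h import *
show();fixC([.5135,-.0267],162,.0775)
```

```text
t 16.27 pos [ 0.5387 -0.0419  0.0985] psi 152.1 C [ 0.5139 -0.0288] underside z 0.0775 tilt [ 0.003 -0.003 -1.   ] F [ 0.6 -0.5  7.8] M [-0.08 -0.09 -0.14] w 0.0055 q [-0.2   0.31  1.75 -0.    1.07  0.28]
turn [ 0.24  0.09 -9.89] shift [ 0.0065 -0.0018 -0.    ]
```

Request:
{"fn": "drive_tool", "kwargs": {"motion": "0.1 0 -7 0.0045 -0.0012 0.0004 0;0.1 0 -6 0.0035 -0.0012 0.0004 0;0 0 0 0 0 0 0"}}

```text
clock: 16.65
position: [0.5417, -0.0346, 0.0985]
ee_rot: [0.002, 0.79, 0.613, 0.0]
contact_force: [-0.0, 0.4, 6.4]
width: 0.0057
```

Run:
```python
from h import *
show();fixC([.5135,-.0267],162,.0775); im,d=snap('scene','scene11'); im2,_=snap('top','top11')
f=lambda c,k:cv2.resize(np.clip(c.astype(float)*1.6,0,255).astype(np.uint8),None,fx=k,fy=k,interpolation=cv2.INTER_CUBIC)[:,:,::-1]
cv2.imwrite('pics/z11.png',np.hstack([f(im[150:200,210:260],8),f(im2[190:240,240:290],8)]))
```

```text
t 16.65 pos [ 0.5417 -0.0346  0.0985] psi 165.6 C [ 0.5146 -0.0276] underside z 0.0775 tilt [ 0.003 -0.003 -1.   ] F [-0.   0.4  6.4] M [ 0.17 -0.02  0.1 ] w 0.0057 q [-0.19  0.31  1.75 -0.    1.08  0.06]
turn [0.22 0.12 3.61] shift [-0.0011 -0.0013 -0.    ]
```

View pics/z11.png

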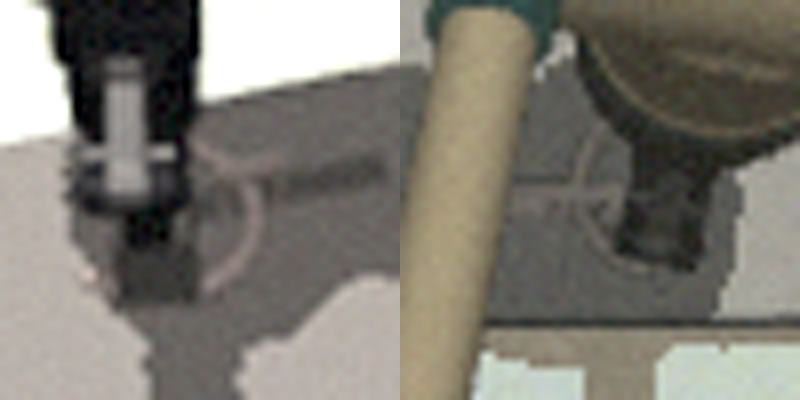

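Both views show the wire passing under the bar and emerging well beyond it, to (205,150) in the scene crop and (640,265) in the top crop. I'll ease the load until the pin bears, then let go.

Request:
{"fn": "drive_tool", "kwargs": {"motion": "0 0 0 0 0 -0.0008 0;0 0 0 0 0 -0.0008 0;0 0 0 0 0 -0.0008 0"}}

```text
clock: 17.12
position: [0.5415, -0.0346, 0.0998]
ee_rot: [0.002, 0.79, 0.613, 0.0]
contact_force: [1.5, 0.3, 3.9]
width: 0.0056
```

Run:
```python
from h import *
show()
```

```text
t 17.12 pos [ 0.5415 -0.0346  0.0998] psi 165.6 C [ 0.5143 -0.0276] underside z 0.0788 tilt [ 0.002 -0.002 -1.   ] F [1.5 0.3 3.9] M [ 0.06 -0.3  -0.02] w 0.0056 q [-0.19  0.31  1.75 -0.    1.08  0.06]
```

Request:
{"fn": "drive_tool", "kwargs": {"motion": "0 0 0 0 0 -0.0008 0;0 0 0 0 0 -0.0008 0;0 0 0 0 0 -0.0008 0;0 0 0 0 0 -0.0005 0"}}

```text
clock: 17.62
position: [0.5413, -0.0345, 0.1025]
ee_rot: [0.001, 0.79, 0.613, -0.0]
contact_force: [1.8, -0.1, 2.9]
width: 0.0052
```

Run:
```python
from h import *
show()
```

```text
t 17.62 pos [ 0.5413 -0.0345  0.1025] psi 165.5 C [ 0.5142 -0.0275] underside z 0.0815 tilt [ 0.001 -0.002 -1.   ] F [ 1.8 -0.1  2.9] M [ 0.03 -0.24 -0.05] w 0.0052 q [-0.19  0.31  1.74 -0.    1.09  0.06]
```

Request:
{"fn": "drive_tool", "kwargs": {"motion": "0 0 0 0 0 0 15;0 0 0 0 0 0 30;0 0 0 0 0 0 35;0 0 0 0 0 0 35"}}

```text
clock: 18.12
position: [0.5372, -0.0338, 0.1003]
ee_rot: [-0.002, 0.79, 0.613, -0.003]
contact_force: [-0.1, -0.1, 0.5]
width: 0.0296
```

Run:
```python
from h import *
show(); im,d=snap('scene','scene12'); im2,_=snap('top','top12')
f=lambda c,k:cv2.resize(np.clip(c.astype(float)*1.6,0,255).astype(np.uint8),None,fx=k,fy=k,interpolation=cv2.INTER_CUBIC)[:,:,::-1]
cv2.imwrite('pics/z12.png',np.hstack([f(im[150:200,210:260],8),f(im2[190:240,240:290],8)]))
```

```text
t 18.12 pos [ 0.5372 -0.0338  0.1003] psi 165.6 C [ 0.5101 -0.0268] underside z 0.0793 tilt [-0.008 -0.001 -1.   ] F [-0.1 -0.1  0.5] M [-0.   -0.02 -0.06] w 0.0296 q [-0.19  0.31  1.75 -0.    1.09  0.06]
```

View pics/z12.png

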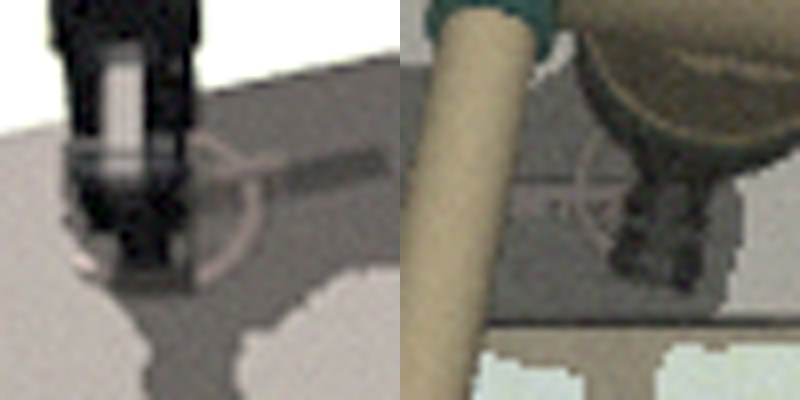

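The wire is still under the bar and the lid is held. Withdrawing straight up, re-centred on the tab.

Request:
{"fn": "drive_tool", "kwargs": {"motion": "0 0 0 0 0.004 0 38;0 0 0 0 0 -0.005 38;0 0 0 0 0 -0.01 38;0 0 0 0 0 -0.02 38;0 0 0 0 0 -0.04 38;0 0 0 0 0 -0.06 38;0 0 0 0 0 -0.04 38"}}

```text
clock: 19.1
position: [0.5412, -0.0345, 0.2803]
ee_rot: [-0.004, 0.79, 0.613, -0.005]
contact_force: [0.9, 0.5, 0.5]
width: 0.0328
```

Request:
{"fn": "drive_tool", "kwargs": {"motion": "0 0 0 -0.02 -0.05 0 38;0 0 0 -0.02 -0.05 0 38;0 0 0 -0.02 -0.05 0 38;0 0 0 -0.02 -0.05 0 38;0 0 0 0 0 0 38"}}

```text
clock: 19.73
position: [0.325, -0.0635, 0.2894]
ee_rot: [0.004, 0.79, 0.613, -0.0]
contact_force: [0.4, 0.1, 0.1]
width: 0.0323
```

Run:
```python
from h import *
np.set_printoptions(precision=4,suppress=True)
show(); im,d=snap('scene','scene13'); im2,d2=snap('top','top13')
f=lambda c,k:cv2.resize(np.clip(c.astype(float)*1.6,0,255).astype(np.uint8),None,fx=k,fy=k,interpolation=cv2.INTER_CUBIC)[:,:,::-1]
cv2.imwrite('pics/z13.png',np.hstack([f(im[150:200,205:255],8),f(im2[190:240,240:290],8)]))
Q=cloud('scene',d); M=(Q[:,:,2]>.06)&(Q[:,:,2]<.1)&(Q[:,:,0]>.48)&(Q[:,:,0]<.64)&(Q[:,:,1]>.04)&(Q[:,:,1]<.11); q=Q[M]; c=q.mean(0); n=np.linalg.svd(q-c,full_matrices=False)[2][2]; n*=np.sign(n[2]); print('lid',len(q),c,n,'ang',np.arctan2(n[0],n[2]))
```

```text
t 19.73 pos [ 0.325  -0.0635  0.2894] psi 165.6 C [ 0.2979 -0.0565] underside z 0.2684 tilt [ 0.004 -0.006 -1.   ] F [0.4 0.1 0.1] M [-0.04 -0.06  0.02] w 0.0323 q [-0.4  -0.15  1.78 -0.    1.51 -0.15]
lid 1697 [0.5637 0.0748 0.0804] [ 0.0351 -0.0033  0.9994] ang 0.035076126304802356
```

View pics/z13.png

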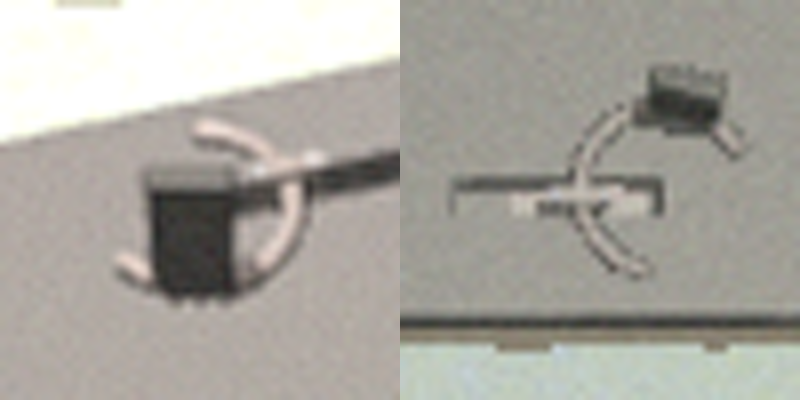

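View pics/scene13.png

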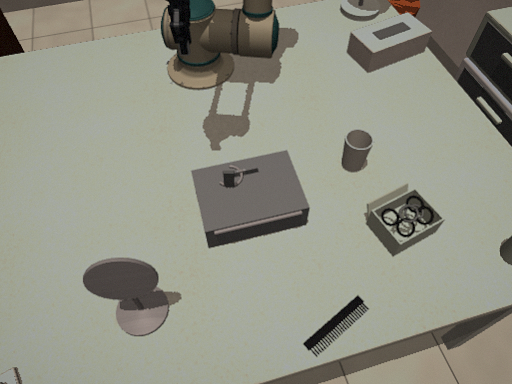

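The lid is held at about 0.03 rad by the pin alone. The wire runs through the staple with its tip well beyond it, at (640,270) in the top crop. The mirror, cup and bin look unmoved. I'll do a short stability check and then hand in.

Request:
{"fn": "drive_tool", "kwargs": {"motion": "0 0 0 0 0 0 38;0 0 0 0 0 0 38;0 0 0 0 0 0 38;0 0 0 0 0 0 38;0 0 0 0 0 0 38;0 0 0 0 0 0 38;0 0 0 0 0 0 38;0 0 0 0 0 0 38"}}

```text
clock: 20.82
position: [0.3319, -0.064, 0.2891]
ee_rot: [0.003, 0.789, 0.615, 0.0]
contact_force: [-0.1, -0.0, -1.1]
width: 0.0322
```

Run:
```python
from h import *
im,d=snap('scene','scene14'); a=np.load('pics/scene13.npz')['im'].astype(int); b=np.load('pics/scene0.npz')['im'].astype(int)
print('lid area diff',np.abs(im[150:245,185:315].astype(int)-a[150:245,185:315]).max())
for n,(u0,u1,v0,v1) in dict(mirror=(75,185,250,340),cup=(335,380,120,180),bin=(362,450,180,255)).items(): print(n,np.abs(im[v0:v1,u0:u1].astype(int)-b[v0:v1,u0:u1]).mean())
sign_off()
```

```text
lid area diff 81
mirror 2.1817171717171715
cup 2.2203703703703703
bin 2.2542424242424244
the job is handed in; nothing more can be done
```

The pin is through the staple and alone holds the lid closed. The job is handed in at about 21 s of the 72 s allowed.

**What I did**
- I gripped the pin by its tab and pressed the lid shut with it.
- I slid the tip sideways until it stopped against a staple post. That put the staple at y ≈ +1 mm, against +2 mm from the camera.
- I then swung the pin about its C centre until the tip was about 75° past the staple, let go and backed away.

**Last checks**
- **Lid:** it measured 0.035 rad in the depth image, about the 0.03 expected when pinned.
- **Pin:** both cameras show the wire under the bar, with the tip well out beyond it.
- **Mirror, cup and bin:** their image areas match the first picture to within noise.

**Loose ends**
- **Still-picture check:** comparing the lid area one second apart gave a largest single-pixel difference of 81. That is above noise. I think it came from the arm's shadow as the arm drifted 7 mm, but I handed in without looking into it.
- **Press force:** the wrist reading reached 45 N for a moment while I was shutting the lid. That load went through the pin and fingers, and the wrist limit is 120 N.

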